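# Unpack a drilling template and seat it on its jig pins

## Robot

A 7-joint arm with a two-finger parallel gripper is mounted at the origin on the work surface. World frame = base frame: x ahead of the robot, y to its left, z up, the work surface at z = 0. Lengths are in m, angles in rad, forces in N, time in s.
With the tool pointing down it reaches from about 0.425 to 0.925 m from the base axis. Payload 6.8 kg.
Tool frame: the origin (TCP) lies at the very end of the fingers, on their centre line; the grasp point (between the pads) lies 19 mm behind it; z points along the fingers, y is the direction in which the jaws open and shut (so a half turn about z gives the same grasp; the last joint's range is limited). The gripper opens to 85 mm and grips with 20 to 120 N. Pads are 22 mm wide; open, the fingers measure 114 mm over their backs; the gripper's body (76 mm by 85 mm) begins 54 mm behind the grasp point. The pads swing forward as they close: fully open they stand 13 mm farther back than shut.
Start: joints at [-1.403, 0.477, 0.022, 1.555, -0.011, 1.109, -0.083], TCP at [0.184, 0.65, 0.231] pointing down, gripper open.
Joint ranges: [-2.96, 2.96], [-0.34, 2.1], [-1.41, 1.46], [0.24, 2.44], [-1.37, 4.51], [0.17, 1.92], [-2.96, 2.96]. Speed limits (rad/s): [2.39, 2.39, 3.14, 3.14, 3.14, 3.14, 3.14].

## Interface

Orientations are given as a unit quaternion [w, x, y, z].
In Python, from station import bot gives the robot as it stands.
- The arm moves only by the tool move_arm, never from a script. Its argument "commands" is text: rows parted by semicolons, each of 7 numbers parted by spaces: the opening, from 0 (shut) to 1 (fully open), then the shift along the tool's x, y, z in cm, then the turn, a rotation vector about the tool's x, y, z in degrees. In form: gripper tx ty tz rx ry rz; .... A call has 1 to 12 rows; each row shifts and turns the commanded pose from where the row before left it, along the tool's axes as they then stand; what a row does not reach is not made up. A row lasts 1/12 s, in which the tool goes at most 41.7 mm and 7.16 degrees, less where a joint would pass 70% of its speed; a pose out of reach is approached as far as the arm can. A call with a gripper value outside its range is refused whole. The fingers move at their own pace and stop on an object; "force" is the grip in N (left out, the last holds). Time passes only in rows, so rows that do not move let the fingers close. It gives the time, the measured TCP pose, the force and the opening at its end, in the units of the state.
- bot.get_obs(): the state, without advancing time (a new reading comes with each control period).
- bot.read_camera(name): name is "side" or "top" or "wrist"; returns a dict with "img" (384x512x3 uint8, red, green, blue), "K" (3x3 intrinsics, pixels), "rvec" (rotation vector, rad) and "tvec" (3), from world to camera coordinates, as OpenCV has them; the wrist camera has in their place "hand_eye" (4x4, takes a point from camera to tool coordinates, whose origin is the TCP and whose axes are the flange's). Camera axes: x right, y down, z forward; pixel columns grow to the right and rows downward; lengths in m; the calibration is good to about 2 mm. A picture is of the moment at which its call begins: read the wrist's pose just before it. There is no depth.
- bot.hand_in(): hands the job in, once; it reports no verdict.
The state is a dict: "t": time; "q": joint angles; "joint_vel": joint speeds; "joint_torque": joint torques, N m; "eef_pos": TCP position; "tool_rot": TCP orientation; "contact_force": force on the tool from outside, world axes, zero at the start; "torque": the same for the moment, N m; "gripper_width": opening from 0.0 (shut) to 1.0 (fully open).
Only numpy, scipy, OpenCV 4.12 (cv2) and the standard library are available. Lean on these libraries where they do the work, as an engineer would, in place of code of your own. Each camera call takes 0.05 s, during which the arm holds its last target. There are 200 camera calls.

## Task

Fold both half-open flaps of the small carton outward, well past upright, so that the carton stands open. Then lift the plywood drilling template out by its bar handle and lower it gently onto the drilling jig, its big hole over the thick pin and its small hole over the thin pin, until it lies flush on the blank, and let go. Leave the carton open and all the other things on the bench where they are.

Things in the scene. Friction and masses are not known exactly. Their poses are not given: they have to be found in the camera images.
- carton: open-topped cardboard carton fixed to the bench, 210 (its x) x 160 (its y) x 75 tall, walls and floor 4 thick, its end flaps folded down outside; origin at the centre of its underside, z up. It may stand on the left or the right of the bench. The template lies flat on its inner floor, 4 above the bench, roughly square to it
- flap_left (a joint): top flap of the carton, cardboard, 206 x 74 x 3, hinged along the carton's +y top edge; rad: 0 = closed (level, pointing inward over the carton), 1.57 = upright, 2.5 = fully folded outward (stop). Starts half open at 0.8 to 1.2, leaving a gap of 45 or more between the two. Light friction hinge: stays where left, yields to under 1 N pushed along its arc; fingers tend to catch on its edge
- flap_right (a joint): the same flap on the carton's -y top edge, with the same meaning of its angle
- flap_left_hinge (a point): middle of the left flap's hinge line (parallel to the carton's x), 75.5 above the bench
- flap_right_hinge (a point): middle of the right flap's hinge line, 75.5 above the bench
- flap_left_edge (a point): middle of the left flap's free edge (74 from its hinge), moves with it
- flap_right_edge (a point): middle of the right flap's free edge, moves with it
- template: the drilling template: plywood plate 90 (its x) x 130 (its y) x 12 thick, about 0.2 kg, two through holes on its y axis: 16.5 wide at y = +48, 12.5 wide at y = -48. On top in its middle a dark wooden bar handle, 24 (x) x 64 (y) x 38 tall. Origin at the centre of the plate's underside, z up; four small steel drill bushes are let in flush near the handle's corners
- template_handle (a point): where to grip the handle: 36 above the plate's underside (24 above its top face), 14 below the top of the bar; grip across the template's x
- template_big_hole (a point): centre of the 16.5 mm hole at the plate's underside
- template_small_hole (a point): centre of the 12.5 mm hole at the plate's underside
- jig: drilling jig fixed to the bench: plywood board 220 (x) x 230 (y) x 18, on it a pale blank 104 x 146 x 22 (top 40 above the bench) amid lower dark stop blocks, and two steel pins on its y axis, rising 24 above the blank, the last 6 tapered. Origin: centre of the underside. The template fits one way only, its axes pointing the same way as the jig's
- jig_seat (a point): centre of the blank's top face, 40 above the bench; the template's underside comes to rest here
- jig_big_pin (a point): tip of the thick pin, 14 mm across (7 at the tip), at jig y = +48, 64 above the bench
- jig_small_pin (a point): tip of the thin pin, 10 mm across (3 at the tip), at jig y = -48, 64 above the bench
- gouge: woodturning gouge, 360 long, turned handle 28 thick, lying; origin under it, 160 from the handle's end, x towards the blade. A bystander: leave it alone
- sanding_block: cork block 70 x 45 x 28; origin at the centre of its underside. A bystander: leave it alone
- candlestick: small turned wooden candlestick standing upright, 60 wide, 75 tall; origin at the centre of its underside. A bystander: leave it alone
- wax_tin: round brass-coloured tin, 72 wide, 42 tall; origin at the centre of its underside. A bystander: leave it alone
- mallet: hammer lying on the bench, handle along its x axis; origin under it. A bystander: leave it alone
- offcut: square wooden offcut lying on the bench, 90 x 40 x 40; origin at the centre of its underside. A bystander: leave it alone
There are look-alikes about, which are no part of the job. Leave any blue or purple look-alike of the template alone.

How it is judged:
On the way, in this order (a step that is already met when the one before it is completed fails the run):
1. both carton flaps are folded outward past upright (value of joint each of flap_left, flap_right above 1.65 rad), for 0.2 s.
2. the template is lifted out, clear above the carton's rim (z of template in the frame of carton above 0.085 m), for 0.1 s.
At the end, for the whole second after the job is handed in: The template rests flush on the jig's blank: underside within about 1.8 mm of the blank's top and tilted less than 0.025 rad, each hole within 3 mm of its own pin's axis, at rest; both carton flaps stand folded outward beyond 1.65 rad (all of step 1 and horizontal distance between template_big_hole and jig_big_pin below 0.003 m and horizontal distance between template_small_hole and jig_small_pin below 0.003 m and z of template in the frame of jig_seat between -0.002 and 0.0018 m and angle between template's own z axis and vertical below 0.025 rad and linear speed of template below 0.01 m/s and angular speed of template below 0.05 rad/s); the robot touches nothing.
It fails at once if the template is dropped or slammed onto the jig (faster than 0.3 m/s within 30 mm of its seat) (horizontal distance between template and jig_seat below 0.04 m and z of template in the frame of jig_seat below 0.03 m and linear speed of template above 0.3 m/s).
It fails at once if a bystander is moved by more than 30 mm (distance of any of gouge, sanding_block, candlestick, wax_tin, mallet, offcut from where it was at the start of the episode above 0.03 m).
It also fails if it takes over 58 s, if anything falls off the work surface, if the arm or the gripper's body presses on something with over 40 N, if the wrist force passes 120 N, or if a joint passes its speed limit or range.

## Working session

There is one attempt and no reset: what is moved stays moved. The work goes in short steps, Python scripts to look and compute and a tool call to move; the robot and the scene stay as the last step left them, time stands still between calls to the robot, and variables do not carry over. Pictures are saved under pics/ and viewed, about 8 in all and at most 12, crops included, and the job is handed in when it is done.

Besides the shell and the picture viewer there is one more tool, called after "Emit:" in YAML: its name, and indented under it one key for each argument. move_arm: Moves the arm, as the interface text tells. Its arguments: {"type":"object","properties":{"commands":{"type":"string"},"force":{"type":"number"}},"required":["commands"]}

```bash
ls; mkdir -p pics; python3 - <<'E'
from station import bot
import cv2
o=bot.get_obs(); print({k:(v if not hasattr(v,'round') else v) for k,v in o.items()})
for n in ("top","side"):
    c=bot.read_camera(n); cv2.imwrite(f"pics/{n}0.png",cv2.resize(c["img"][:,:,::-1],(800,600),interpolation=cv2.INTER_CUBIC)); print(n,c["K"],c["rvec"],c["tvec"])
E
```

```text
pics
{'t': 0.0, 'q': array([-1.40313361,  0.47779739,  0.02229769,  1.55644627, -0.01149564,
        1.10930762, -0.08310616]), 'joint_vel': array([ 0.00129354, -0.00062619,  0.0012204 , -0.00040798, -0.00095169,
       -0.00036444,  0.0010042 ]), 'joint_torque': array([-6.23711712e-04, -5.96461451e+01,  1.60791703e+00, -2.81207693e+01,
        1.25252220e-02,  9.39740217e-03, -1.02915888e-05]), 'eef_pos': array([0.18361842, 0.64892851, 0.23032891]), 'tool_rot': array([-6.57183404e-05,  1.37417697e-01,  9.90512765e-01, -9.13202490e-04]), 'contact_force': array([ 0.07523312, -0.33284684, -0.36609429]), 'torque': array([-0.01347153, -0.04993664,  0.00597883]), 'gripper_width': 0.9976233496215925}
top [[488.26042844   0.         258.59311537]
 [  0.         488.26042844 191.45425507]
 [  0.           0.           1.        ]] [ 2.07010469 -2.12720145  0.2404194 ] [-0.07695585  0.52330711  1.87299416]
side [[406.12439969   0.         265.47940198]
 [  0.         406.12439969 187.24138875]
 [  0.           0.           1.        ]] [ 2.25864651 -0.18153795  0.0889014 ] [-0.53699047  0.0569299   1.47780081]
```

View pics/top0.png

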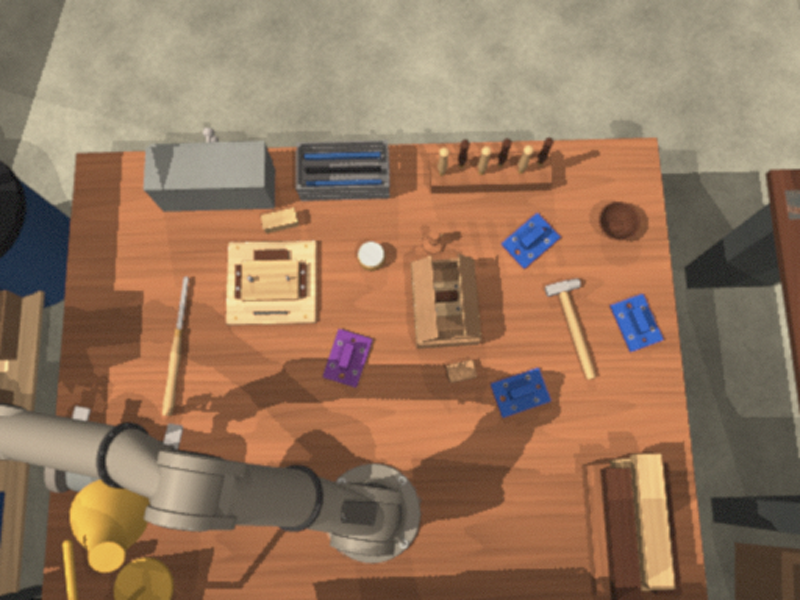

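View pics/side0.png

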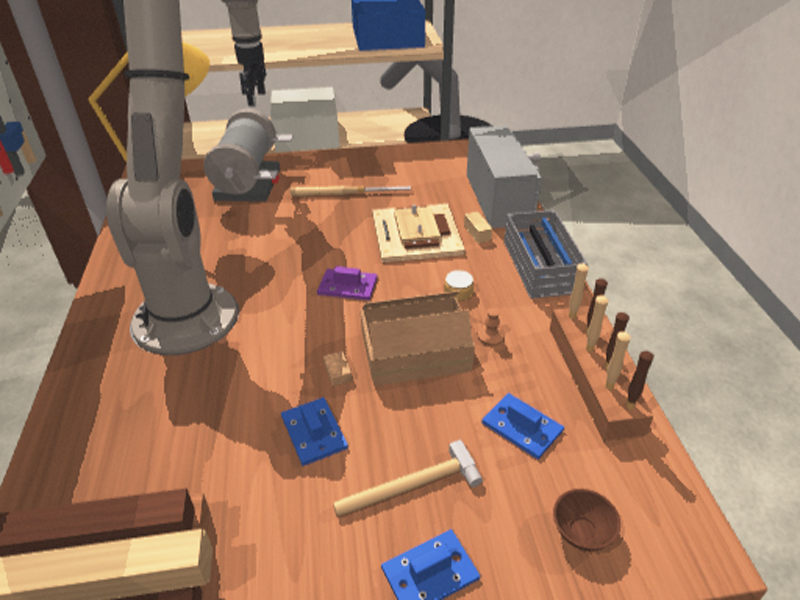

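The top picture shows the carton at about (445,300), with its flaps on the left and right and the dark handle in the gap at (446,297). The jig is at (272,282), with its pins at about (250,278) and (292,278).

Things that could be taken for the template:
- purple plate (348,357)
- blue plates (531,240), (637,322) and (521,392)
- plywood plate inside the carton (446,297), which matches the description

Next I'll measure roughly and then go closer.

```bash
cat > h.py <<'E'
import numpy as np, cv2
from scipy.spatial.transform import Rotation as R
from station import bot
def Rq(q): return R.from_quat(np.r_[q[1:],q[0]]).as_matrix()
def ray(c,o,uv):
    uv=np.atleast_2d(np.float64(uv)); d=np.c_[uv,np.ones(len(uv))]@np.linalg.inv(c["K"]).T
    if "hand_eye" in c:
        T=np.eye(4); T[:3,:3]=Rq(o["tool_rot"]); T[:3,3]=o["eef_pos"]; T=T@np.asarray(c["hand_eye"]); return T[:3,3],d@T[:3,:3].T
    M=cv2.Rodrigues(np.float64(c["rvec"]))[0]; return -M.T@np.ravel(c["tvec"]),d@M
def at(c,o,uv,z):
    p,d=ray(c,o,uv); return p+d*((z-p[2])/d[:,2])[:,None]
def proj(c,o,P):
    P=np.atleast_2d(P)
    if "hand_eye" in c:
        T=np.eye(4); T[:3,:3]=Rq(o["tool_rot"]); T[:3,3]=o["eef_pos"]; T=np.linalg.inv(T@np.asarray(c["hand_eye"])); q=P@T[:3,:3].T+T[:3,3]
    else: q=P@cv2.Rodrigues(np.float64(c["rvec"]))[0].T+np.ravel(c["tvec"])
    q=q@c["K"].T; return q[:,:2]/q[:,2:]
E
python3 - <<'E'
from h import *
np.set_printoptions(precision=4,suppress=True)
c=bot.read_camera("top"); s=1.5625
o=bot.get_obs()
print("pins",at(c,o,np.array([[250,278],[292,278]])/s,.064))
print("jig corners",at(c,o,np.array([[229,242],[316,240],[317,322],[228,324]])/s,.018))
print("handle",at(c,o,np.array([[446,297]])/s,.054))
print("base",at(c,o,np.array([[375,512]])/s,0))
print("candle,offcut,wax",at(c,o,np.array([[430,245],[461,371],[371,255]])/s,.04))
w=bot.read_camera("wrist"); print(w["hand_eye"],w["K"])
im=c["img"][:,:,::-1]
a=cv2.resize(im[140:240,245:325],None,fx=6,fy=6,interpolation=cv2.INTER_CUBIC)[:600]
b=cv2.resize(im[140:240,140:193+10],None,fx=5,fy=6,interpolation=cv2.INTER_CUBIC)[:600]
cv2.imwrite("pics/c1.png",np.hstack([a,b])[:, :800])
E
```

```text
pins [[0.5864 0.2997 0.064 ]
 [0.5834 0.1927 0.064 ]]
jig corners [[0.6986 0.3666 0.018 ]
 [0.6977 0.1369 0.018 ]
 [0.4767 0.1344 0.018 ]
 [0.4778 0.3636 0.018 ]]
handle [[ 0.5251 -0.198   0.054 ]]
base [[ 0.0006 -0.0056  0.    ]]
candle,offcut,wax [[ 0.6686 -0.1626  0.04  ]
 [ 0.337  -0.2289  0.04  ]
 [ 0.6458 -0.0085  0.04  ]]
[[-0.0007 -0.9641 -0.2654  0.066 ]
 [ 1.     -0.0008  0.0002 -0.    ]
 [-0.0004 -0.2654  0.9641 -0.1424]
 [ 0.      0.      0.      1.    ]] [[280.4985   0.     257.8114]
 [  0.     280.4985 191.9446]
 [  0.       0.       1.    ]]
```

View pics/c1.png

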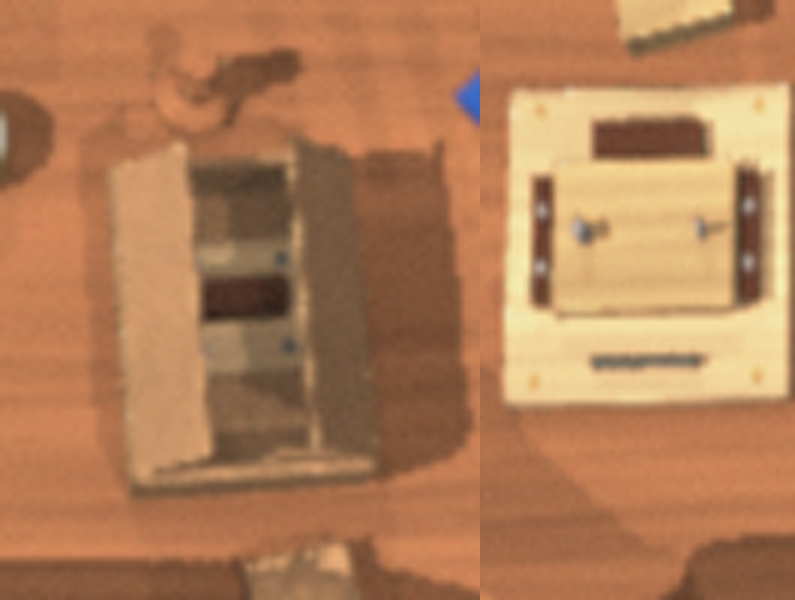

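The crop confirms it: inside the carton there is a pale plywood plate with dark bushes and a dark bar handle. On the jig the thick pin is the left one (+y), so the jig's axes are close to the world's. Next, the carton geometry.

```bash
python3 - <<'E'
from h import *
np.set_printoptions(precision=4,suppress=True)
c=bot.read_camera("top"); o=bot.get_obs()
f=lambda l:np.array(l)/6+[245,140]-[.0,.0]
k=at(c,o,f([[110,168],[130,485],[375,467],[355,152]]),.075); print("rim FL NL NR FR\n",k)
print("centre",k.mean(0),"axis deg",[np.degrees(np.arctan2(*(k[i]-k[j])[1::-1])) for i,j in((0,1),(3,2))])
print("len",np.linalg.norm(k[0]-k[1]),np.linalg.norm(k[1]-k[2]))
print("edges .137: L far,near, R far,near\n",at(c,o,f([[185,145],[213,457],[295,145],[315,450]]),.137))
g=lambda l:(np.array(l,float)-[480,0])/[5,6]+[140,140]
print("handle",at(c,o,f([[247,298]]),.054))
print("pins base on blank?",at(c,o,g([[578,232],[701,229]]),.05))
Rm=Rq(o["tool_rot"]); print("tool axes cols\n",Rm)
E
```

```text
rim FL NL NR FR
 [[ 0.6127 -0.1125  0.075 ]
 [ 0.3999 -0.1193  0.075 ]
 [ 0.4073 -0.2779  0.075 ]
 [ 0.6192 -0.2751  0.075 ]]
centre [ 0.5098 -0.1962  0.075 ] axis deg [np.float64(1.8229048125468734), np.float64(0.7506406966501543)]
len 0.21294354280498964 0.1587849917224811
edges .137: L far,near, R far,near
 [[ 0.609  -0.1602  0.137 ]
 [ 0.4056 -0.1707  0.137 ]
 [ 0.607  -0.2307  0.137 ]
 [ 0.4082 -0.2346  0.137 ]]
handle [[ 0.5267 -0.2009  0.054 ]]
pins base on blank? [[0.5871 0.3042 0.05  ]
 [0.5864 0.2055 0.05  ]]
tool axes cols
 [[-0.9622  0.2723 -0.0002]
 [ 0.2723  0.9622 -0.0008]
 [-0.0001 -0.0008 -1.    ]]
```

```bash
cat >> h.py <<'E'
def plan(pts,az=None,grip=0,start=None,vmax=.04):
    """rows from the measured pose through world points; tool-y azimuth (deg) reached en route, tool kept vertical"""
    o=bot.get_obs(); p=np.array(o["eef_pos"] if start is None else start[0]); a=np.degrees(np.arctan2(*Rq(o["tool_rot"])[1::-1,1])) if start is None else start[1]
    out=[]; turn=0 if az is None else (az-a+180)%360-180
    ns=[max(1,int(np.ceil(np.linalg.norm(np.array(q)-(pts[i-1] if i else p))/vmax))) for i,q in enumerate(pts)]
    N=max(sum(ns),int(np.ceil(abs(turn)/7))); ns[-1]+=N-sum(ns); st=round(turn/N,1)
    for q,n in zip(pts,ns):
        q=np.array(q)
        for i in range(n):
            d=(q-p)/(n-i); t=np.radians(a); y=np.array([np.cos(t),np.sin(t),0]); x=np.array([-np.sin(t)*1,np.cos(t),0]); x=np.cross(y,[0,0,-1])
            r=np.round([d@x*100,d@y*100,-d[2]*100],1); out.append("%g %g %g %g 0 0 %g"%(grip,*r,-st)); p=p+(r[0]*x+r[1]*y-r[2]*np.array([0,0,1]))/100; a+=st
    for i in range(0,len(out),12): print("; ".join(out[i:i+12]))
    print("end",p.round(4),"az",round(a,2)); return p,a
E
python3 - <<'E'
from h import *
plan([[.48,.3,.23],[.51,-.199,.23]],az=2)
E
```

```text
0 -3.2 -2.1 0 0 0 2.9; 0 -3.3 -2 0 0 0 2.9; 0 -3.4 -1.8 0 0 0 2.9; 0 -3.4 -1.6 0 0 0 2.9; 0 -3.5 -1.5 0 0 0 2.9; 0 -3.6 -1.3 0 0 0 2.9; 0 -3.7 -1.1 0 0 0 2.9; 0 -3.7 -0.9 0 0 0 2.9; 0 -3.7 -0.7 0 0 0 2.9; 0 -3.8 -0.5 0 0 0 2.9; 0 -3.8 -0.3 0 0 0 2.9; 0 -3.8 -0.1 0.1 0 0 2.9
0 -3.1 -2.3 -0 0 0 2.9; 0 -3.2 -2.1 -0 0 0 2.9; 0 -3.3 -1.9 -0 0 0 2.9; 0 -3.4 -1.8 -0 0 0 2.9; 0 -3.5 -1.6 -0 0 0 2.9; 0 -3.6 -1.4 -0 0 0 2.9; 0 -3.7 -1.2 -0 0 0 2.9; 0 -3.7 -1 -0 0 0 2.9; 0 -3.7 -0.9 -0 0 0 2.9; 0 -3.8 -0.6 -0 0 0 2.9; 0 -3.8 -0.5 -0 0 0 2.9; 0 -3.9 -0.3 -0 0 0 2.9
0 -3.8 -0 -0 0 0 2.9
end [ 0.5102 -0.1988  0.2299] az 1.7
```

Emit:
move_arm:
  commands: "0 -3.2 -2.1 0 0 0 2.9; 0 -3.3 -2 0 0 0 2.9; 0 -3.4 -1.8 0 0 0 2.9; 0 -3.4 -1.6 0 0 0 2.9; 0 -3.5 -1.5 0 0 0 2.9; 0 -3.6 -1.3 0 0 0 2.9; 0 -3.7 -1.1 0 0 0 2.9; 0 -3.7 -0.9 0 0 0 2.9; 0 -3.7 -0.7 0 0 0 2.9; 0 -3.8 -0.5 0 0 0 2.9; 0 -3.8 -0.3 0 0 0 2.9; 0 -3.8 -0.1 0.1 0 0 2.9"
  force: 40

```text
t: 1.25
eef_pos: [0.4812, 0.2987, 0.2307]
tool_rot: [0.0, 0.428, 0.904, 0.0]
contact_force: [0.5, 0.3, 0.1]
gripper_width: 0.002
```

Emit:
move_arm:
  commands: "0 -3.1 -2.3 0 0 0 2.9; 0 -3.2 -2.1 0 0 0 2.9; 0 -3.3 -1.9 0 0 0 2.9; 0 -3.4 -1.8 0 0 0 2.9; 0 -3.5 -1.6 0 0 0 2.9; 0 -3.6 -1.4 0 0 0 2.9; 0 -3.7 -1.2 0 0 0 2.9; 0 -3.7 -1 0 0 0 2.9; 0 -3.7 -0.9 0 0 0 2.9; 0 -3.8 -0.6 0 0 0 2.9; 0 -3.8 -0.5 0 0 0 2.9; 0 -3.9 -0.3 0 0 0 2.9"

```text
t: 2.25
eef_pos: [0.5071, -0.1623, 0.2305]
tool_rot: [0.0, 0.679, 0.734, 0.0]
contact_force: [1.2, 0.9, -0.1]
gripper_width: 0.0
```

Emit:
move_arm:
  commands: "0 -3.8 0 0 0 0 2.9; 0 0 0 0 0 0 0"

```text
t: 2.42
eef_pos: [0.5091, -0.2072, 0.2312]
tool_rot: [0.002, 0.701, 0.713, -0.001]
contact_force: [0.3, 0.5, -0.1]
gripper_width: -0.0
```

```bash
python3 - <<'E'
from h import *
o=bot.get_obs(); w=bot.read_camera("wrist"); print(o["eef_pos"],o["q"],o["gripper_width"])
cv2.imwrite("pics/w1.png",w["img"][:,:,::-1])
print(proj(w,o,[[.6127,-.1125,.075],[.3999,-.1193,.075],[.4073,-.2779,.075],[.6192,-.2751,.075]]).round())
E
```

```text
[ 0.50910439 -0.20715912  0.2311647 ] [-0.2611154   0.30963394  0.65880121  1.89373429 -0.21764857  1.00772305
  0.50834766] -0.0003743281851004602
[[362.  87.]
 [149.  90.]
 [168. 236.]
 [351. 237.]]
```

View pics/w1.png

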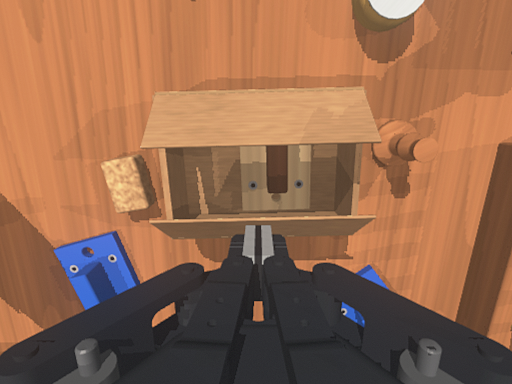

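The wrist picture shows both flaps half open, the handle at (277,168) and the right flap's edge at row 220. The candlestick (400,145) and the offcut (127,182) are clear of the flaps' paths. I'll go down into the gap and sweep left, then right.

Emit:
move_arm:
  commands: "0 0.4 0 2.5 0 0 0; 0 0.3 0 3.5 0 0 0; 0 0 0 3.5 0 0 0; 0 0 0 3 0 0 0; 0 0 0 0 0 0 0; 0 1.5 0 0 0 0 0; 0 1.5 0 0 0 0 0; 0 1.5 0 0 0 0 0; 0 1.5 0 0 0 0 0; 0 1.5 0 0 0 0 0; 0 1.5 0 0 0 0 0; 0 1.5 0 0 0 0 0"

```text
t: 3.47
eef_pos: [0.508, -0.0855, 0.1073]
tool_rot: [0.001, 0.696, 0.718, 0.001]
contact_force: [-0.2, -0.1, -0.1]
gripper_width: -0.001
```

Emit:
move_arm:
  commands: "0 0.5 0 0 0 0 0; 0 0 0 0 0 0 0; 0 -3 0 0 0 0 0; 0 -3 0 0 0 0 0; 0 -3 0 0 0 0 0; 0 -2 0 0 0 0 0; 0 -1.5 0 0 0 0 0; 0 -1.5 0 0 0 0 0; 0 -1.5 0 0 0 0 0; 0 -1.5 0 0 0 0 0; 0 -1.5 0 0 0 0 0; 0 -1.5 0 0 0 0 0"

```text
t: 4.47
eef_pos: [0.5143, -0.2821, 0.1079]
tool_rot: [0.001, 0.696, 0.718, 0.001]
contact_force: [0.7, 1.7, -0.0]
gripper_width: -0.0
```

```bash
python3 - <<'E'
from h import *
o=bot.get_obs(); print(o["eef_pos"],o["q"],o["contact_force"])
c=bot.read_camera("side"); cv2.imwrite("pics/s2.png",cv2.resize(c["img"][130:280,190:350,::-1],None,fx=4,fy=4))
E
```

```text
[ 0.51426798 -0.28211109  0.1079271 ] [-0.01703867  0.53136381  0.55063924  1.90871226 -0.37980525  0.80225394
  0.77011662] [ 0.71102863  1.68178789 -0.01469387]
```

View pics/s2.png

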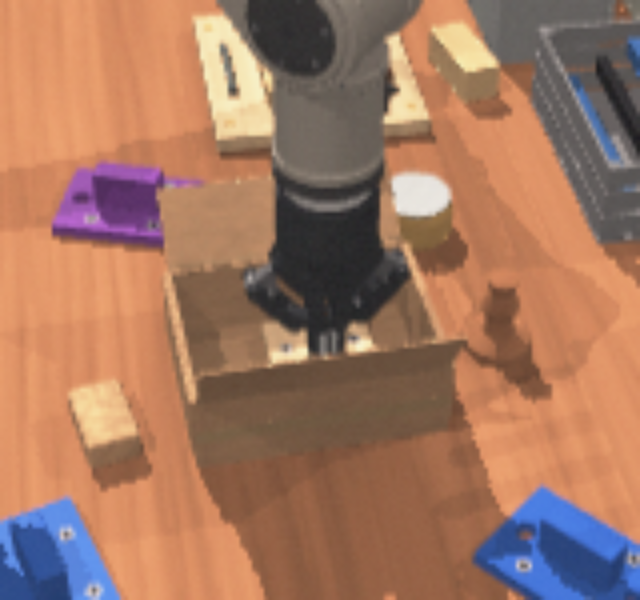

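The left flap is folded outward, and the right one is just past the finger at about (330,370). I'll push it 3 cm further, then rise and back over the carton to look.

Emit:
move_arm:
  commands: "0 -1.2 0 0 0 0 0; 0 -1.2 0 0 0 0 0; 0 -1.2 0 0 0 0 0; 0 0 0 0 0 0 0; 0 0 0 0 0 0 0; 0 2.5 0 0 0 0 0; 0 2 0 -3 0 0 0; 1 0 0 -4 0 0 0; 1 0 0 -4 0 0 0; 1 0 0 -3 0 0 0; 1 0 0 0 0 0 0; 1 0 0 0 0 0 0"

```text
t: 5.52
eef_pos: [0.5135, -0.2732, 0.2474]
tool_rot: [0.002, 0.696, 0.718, 0.001]
contact_force: [-0.3, 0.2, -0.0]
gripper_width: 0.707
```

```bash
python3 - <<'E'
from h import *
o=bot.get_obs(); w=bot.read_camera("wrist"); print(o["eef_pos"],o["q"],o["gripper_width"],Rq(o["tool_rot"]).round(4))
cv2.imwrite("pics/w2.png",cv2.resize(w["img"][40:300,120:420,::-1],None,fx=2.3,fy=2.3,interpolation=cv2.INTER_CUBIC))
E
```

```text
[ 0.51352896 -0.27318049  0.24740566] [-0.12649573  0.35162963  0.65354584  1.80312729 -0.24303711  1.06367241
  0.64584905] 0.7071435063092367 [[-0.03    0.9995  0.004 ]
 [ 0.9995  0.03   -0.0011]
 [-0.0012  0.004  -1.    ]]
```

View pics/w2.png

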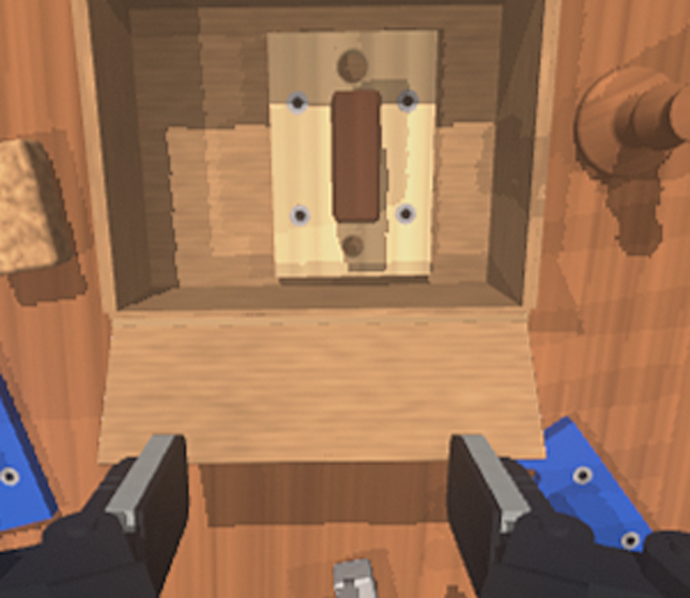

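The right flap now lies well outward. The template shows its big hole at (352,66), toward +y, and its small hole at (352,245), so no flip is needed. I'll compute the grasp.

```bash
python3 - <<'E'
from h import *
np.set_printoptions(precision=4,suppress=True)
o=bot.get_obs(); w=bot.read_camera("wrist")
f=lambda l:np.array(l,float)/2.3+[120,40]
h=at(w,o,f([[352,66],[352,245]]),.016); print("holes",h,np.linalg.norm(h[0]-h[1]),"mid",h.mean(0))
b=at(w,o,f([[297,102],[407,100],[405,213],[300,215]]),.016); print("bushes mid",b.mean(0))
p=at(w,o,f([[267,32],[437,31],[433,276],[275,277]]),.016); print("plate",p,p.mean(0), "yaw",[np.degrees(np.arctan2(-d[0],d[1])) for d in (h[0]-h[1],b[0]-b[3],b[1]-b[2],p[0]-p[3],p[1]-p[2])])
t=at(w,o,f([[332,91],[380,91],[381,221],[334,221]]),.054); print("handle top",t.mean(0),t)
r=at(w,o,f([[80,0],[113,308],[530,310],[558,0]]),.075); print("rim",r)
print("R flap edge: y/z candidates", at(w,o,f([[320,462]]),.075), at(w,o,f([[320,462]]),.11), at(w,o,f([[320,462]]),.13))
E
```

```text
holes [[ 0.529  -0.1506  0.016 ]
 [ 0.5332 -0.2454  0.016 ]] 0.09484950540417744 mid [ 0.5311 -0.198   0.016 ]
bushes mid [ 0.5312 -0.1981  0.016 ]
plate [[ 0.4835 -0.1354  0.016 ]
 [ 0.573  -0.1323  0.016 ]
 [ 0.5809 -0.2618  0.016 ]
 [ 0.4893 -0.2651  0.016 ]] [ 0.5317 -0.1987  0.016 ] yaw [np.float64(2.5068701335616534), np.float64(2.8330199975103874), np.float64(2.7202132082675186), np.float64(2.5533071746790195), np.float64(3.4836563274209063)]
handle top [ 0.5315 -0.1983  0.054 ] [[ 0.5181 -0.1677  0.054 ]
 [ 0.5413 -0.167   0.054 ]
 [ 0.5452 -0.2288  0.054 ]
 [ 0.5213 -0.2295  0.054 ]]
rim [[ 0.406  -0.1362  0.075 ]
 [ 0.413  -0.2735  0.075 ]
 [ 0.6192 -0.2684  0.075 ]
 [ 0.6153 -0.13    0.075 ]]
R flap edge: y/z candidates [[ 0.5178 -0.3534  0.075 ]] [[ 0.5171 -0.3369  0.11  ]] [[ 0.5167 -0.3274  0.13  ]]
```

Holes, bushes and handle top all agree: centre (0.5313, -0.198), yaw 2.7°, hole spacing 94.8 mm against the nominal 96. The right flap's edge fits its 74 mm radius at about 2.5 rad. I'll go above the handle and then down.

Emit:
move_arm:
  commands: "1 2.5 0.7 0 0 0 -1; 1 2.5 0.7 0 0 0 0; 1 2.4 0.6 0 0 0 0; 1 0 0 3 0 0 0; 1 0 0 4 0 0 0; 1 0 0 4 0 0 0; 1 0 0 3 0 0 0; 1 0 0 0 0 0 0; 1 0 0 0 0 0 0; 1 0 0 0 0 0 0"

```text
t: 6.45
eef_pos: [0.5298, -0.1985, 0.1062]
tool_rot: [0.0, 0.691, 0.723, -0.0]
contact_force: [1.3, 0.2, 0.4]
gripper_width: 1.001
```

```bash
python3 - <<'E'
from h import *
o=bot.get_obs(); print(o["eef_pos"],o["gripper_width"],Rq(o["tool_rot"]).round(4),o["q"])
E
```

```text
[ 0.52981708 -0.19847259  0.10616912] 1.0013356221374576 [[-4.640e-02  9.989e-01  4.000e-04]
 [ 9.989e-01  4.640e-02 -6.000e-04]
 [-6.000e-04  4.000e-04 -1.000e+00]] [-0.16637306  0.50225971  0.54139069  1.95691752 -0.36084648  0.77736234
  0.62771105]
```

Emit:
move_arm:
  commands: "1 0 0.1 3 0 0 0; 1 0 0 3 0 0 0; 1 0 0 1.5 0 0 0; 1 0 0 0.9 0 0 0; 1 0 0 0 0 0 0; 0 0 0 0 0 0 0; 0 0 0 0 0 0 0; 0 0 0 0 0 0 0; 0 0 0 0 0 0 0; 0 0 0 0 0 0 0; 0 0 0 0 0 0 0; 0 0 0 0 0 0 0"
  force: 60

```text
t: 7.45
eef_pos: [0.531, -0.1978, 0.0222]
tool_rot: [0.0, 0.69, 0.724, 0.0]
contact_force: [-1.1, 1.0, 5.9]
gripper_width: 0.27
```

The opening of 0.27 is 23 mm, which matches the handle. Lifting.

Emit:
move_arm:
  commands: "0 0 0 -0.5 0 0 0; 0 0 0 -1.5 0 0 0; 0 0 0 -2.5 0 0 0; 0 0 0 -3 0 0 0; 0 0 0 -3 0 0 0; 0 0 0 -3 0 0 0; 0 0 0 -2.5 0 0 0; 0 0 0 -1 0 0 0; 0 0 0 0 0 0 0; 0 0 0 0 0 0 0"

```text
t: 8.28
eef_pos: [0.53, -0.1972, 0.1906]
tool_rot: [-0.0, 0.69, 0.724, 0.0]
contact_force: [-0.7, -0.6, -2.3]
gripper_width: 0.273
```

```bash
python3 - <<'E'
from h import *
np.set_printoptions(precision=4,suppress=True)
o=bot.get_obs(); print(o["contact_force"],o["gripper_width"])
# jig pose refined from top camera: board corners at z .018 and pins
c=bot.read_camera("top")
im=cv2.resize(c["img"][150:212,140:210,::-1],None,fx=9,fy=9,interpolation=cv2.INTER_CUBIC)
cv2.imwrite("pics/jig.png",im)
plan([[.5865,-.05,.19],[.5865,.15,.19],[.5865,.25,.19]],az=0,vmax=.032)
E
```

```text
[-0.6764 -0.6374 -2.3227] 0.2734378288733772
0 2.9 1.3 -0 0 0 0.2; 0 2.9 1.3 -0 0 0 0.2; 0 2.9 1.2 -0 0 0 0.2; 0 2.9 1.3 -0 0 0 0.2; 0 2.9 1.2 -0 0 0 0.2; 0 2.9 0.1 -0 0 0 0.2; 0 2.8 0.1 -0 0 0 0.2; 0 2.9 0.1 -0 0 0 0.2; 0 2.8 0 -0 0 0 0.2; 0 2.9 0 -0 0 0 0.2; 0 2.8 0.1 -0 0 0 0.2; 0 2.9 -0 -0 0 0 0.2
0 2.5 0 -0 0 0 0.2; 0 2.5 0 -0 0 0 0.2; 0 2.5 0 -0 0 0 0.2; 0 2.5 -0 -0 0 0 0.2
end [0.5865 0.2504 0.1897] az -0.48
```

View pics/jig.png

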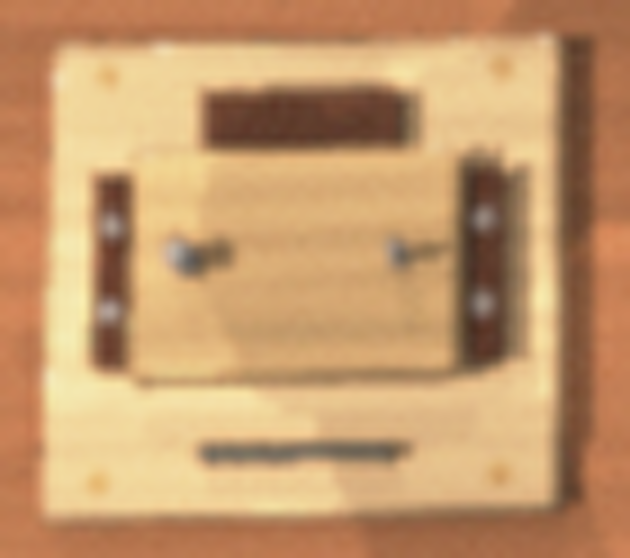

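I'm holding about 2.3 N, which fits the template. The jig crop shows the thick pin's tip at about (178,247) and the thin one's at about (396,248), which is too coarse for the fit. I'll measure the pins with the wrist camera from beside the jig.

```bash
python3 - <<'E'
from h import *
plan([[.53,-.19,.24],[.5865,.0,.28],[.5865,.12,.28]],az=0,vmax=.034)
E
```

```text
0 0.4 0 -2.5 0 0 0.2; 0 0.3 0.1 -2.5 0 0 0.2; 0 3.1 1.1 -0.7 0 0 0.2; 0 3.1 1.1 -0.7 0 0 0.2; 0 3.1 1 -0.7 0 0 0.2; 0 3.2 1 -0.6 0 0 0.2; 0 3.2 1 -0.7 0 0 0.2; 0 3.1 1 -0.6 0 0 0.2; 0 3 0.1 -0 0 0 0.2; 0 3 0 -0 0 0 0.2; 0 3 0.1 -0 0 0 0.2; 0 3 0 -0 0 0 0.2
end [0.5864 0.1199 0.2797] az 0.32
```

Emit:
move_arm:
  commands: "0 0.4 0 -2.5 0 0 0.2; 0 0.3 0.1 -2.5 0 0 0.2; 0 3.1 1.1 -0.7 0 0 0.2; 0 3.1 1.1 -0.7 0 0 0.2; 0 3.1 1 -0.7 0 0 0.2; 0 3.2 1 -0.6 0 0 0.2; 0 3.2 1 -0.7 0 0 0.2; 0 3.1 1 -0.6 0 0 0.2; 0 3 0.1 0 0 0 0.2; 0 3 0 0 0 0 0.2; 0 3 0.1 0 0 0 0.2; 0 3 0 0 0 0 0.2"

```text
t: 9.33
eef_pos: [0.5863, 0.1206, 0.2787]
tool_rot: [-0.001, 0.705, 0.709, -0.002]
contact_force: [0.6, -0.1, -2.9]
gripper_width: 0.272
```

Emit:
move_arm:
  commands: "0 0 0 0 0 0 0; 0 0 0 0 0 0 0; 0 0 0 0 0 0 0"

```text
t: 9.58
eef_pos: [0.5867, 0.1185, 0.2794]
tool_rot: [-0.0, 0.705, 0.709, -0.002]
contact_force: [0.3, -0.5, -2.2]
gripper_width: 0.275
```

```bash
python3 - <<'E'
from h import *
np.set_printoptions(precision=4,suppress=True)
o=bot.get_obs(); w=bot.read_camera("wrist"); print(o["eef_pos"],Rq(o["tool_rot"]),o["q"])
print(proj(w,o,[[.587,.302,.064],[.587,.206,.064],[.587,.254,.04]]))
im=w["img"][:,:,::-1]
cv2.imwrite("pics/w3.png",cv2.resize(im[0:230,120:400],None,fx=2.6,fy=2.6,interpolation=cv2.INTER_CUBIC))
E
```

```text
[0.5867 0.1185 0.2794] [[-0.0051  1.     -0.003 ]
 [ 1.      0.0051 -0.002 ]
 [-0.002  -0.003  -1.    ]] [-0.7308  0.3403  0.5541  1.7155 -0.1927  1.1441 -0.1165]
[[258.4093   6.1324]
 [258.017   96.6945]
 [258.2394  57.2314]]
```

View pics/w3.png

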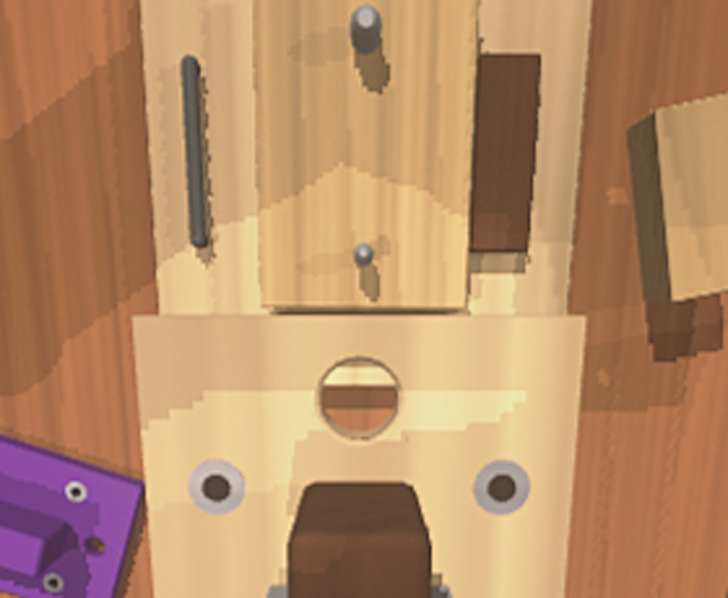

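The wrist picture shows the thick pin's tip at (367,13), the thin one's at (363,253), the template's big hole at (359,398) and its bushes at (216,488) and (502,488). I'll work out the offsets, including the held template's pose relative to the tool.

```bash
python3 - <<'E'
from h import *
np.set_printoptions(precision=4,suppress=True)
o=bot.get_obs(); w=bot.read_camera("wrist")
f=lambda l:(np.array(l,float)+.5)/2.6-.5+[120,0]
pins=at(w,o,f([[367,13],[363,253]]),.064); print("pins",pins,np.linalg.norm(pins[0]-pins[1]))
zt=o["eef_pos"][2]-.0062
h=at(w,o,f([[359,398]]),zt)[0]; b=at(w,o,f([[216,488],[502,488]]),zt); e=at(w,o,f([[133,316],[586,316]]),zt)
Rm=Rq(o["tool_rot"]); T=lambda P:(np.atleast_2d(P)-o["eef_pos"])@Rm
print("in tool: hole",T(h),"bushes",T(b),"edge corners",T(e))
print("yaws deg: bush",np.degrees(np.arctan2(*(b[1]-b[0])[1::-1])),"edge",np.degrees(np.arctan2(*(e[1]-e[0])[1::-1])),"pins",np.degrees(np.arctan2(-(pins[0]-pins[1])[0],(pins[0]-pins[1])[1])))
# blank edges at z .04, board edges at z .018 -> jig yaw
q=at(w,o,f([[252,0],[262,303],[480,0],[467,303]]),.04); print("blank",q, [np.degrees(np.arctan2(-(q[i]-q[i+1])[0],(q[i]-q[i+1])[1])) for i in(0,2)])
E
```

```text
pins [[0.5904 0.3028 0.064 ]
 [0.5891 0.2049 0.064 ]] 0.0979186239653309
in tool: hole [[0.0475 0.0011 0.0061]] bushes [[ 0.0286 -0.029   0.0062]
 [ 0.0286  0.0312  0.0061]] edge corners [[ 0.0637 -0.0435  0.0062]
 [ 0.0636  0.0459  0.006 ]]
yaws deg: bush 0.19774009004084636 edge 0.16576344863168024 pins -0.7622890699505149
blank [[0.538  0.3159 0.04  ]
 [0.5382 0.1821 0.04  ]
 [0.6422 0.3161 0.04  ]
 [0.6419 0.1824 0.04  ]] [np.float64(0.0858416865260829), np.float64(-0.12211298833073646)]
```

Emit:
move_arm:
  commands: "0 3.4 0.1 0 0 0 0.3; 0 3.4 0.1 0 0 0 0; 0 3.4 0 0 0 0 0; 0 3.4 0 0 0 0 0; 0 0 0 3 0 0 0; 0 0 0 3.5 0 0 0; 0 0 0 3.5 0 0 0; 0 0 0 3 0 0 0; 0 0 0 2.5 0 0 0; 0 0 0 1.8 0 0 0; 0 0 0 0 0 0 0; 0 0 0 0 0 0 0"

```text
t: 10.68
eef_pos: [0.5892, 0.2536, 0.1076]
tool_rot: [-0.0, 0.708, 0.706, -0.001]
contact_force: [-0.3, -0.0, -1.6]
gripper_width: 0.272
```

Emit:
move_arm:
  commands: "0 0 0 0 0 0 0; 0 0 0 0 0 0 0; 0 0 0 0 0 0 0"

```text
t: 10.93
eef_pos: [0.5904, 0.2554, 0.11]
tool_rot: [0.0, 0.707, 0.707, 0.001]
contact_force: [-0.3, 0.4, -2.5]
gripper_width: 0.273
```

```bash
python3 - <<'E'
from h import *
np.set_printoptions(precision=4,suppress=True)
o=bot.get_obs(); w=bot.read_camera("wrist"); print(o["eef_pos"],Rq(o["tool_rot"]),o["gripper_width"])
im=w["img"][:,:,::-1]
cv2.imwrite("pics/w4.png",cv2.resize(im[100:250,165:350],None,fx=4,fy=4,interpolation=cv2.INTER_CUBIC))
E
```

```text
[0.5904 0.2554 0.11  ] [[ 0.0004  1.      0.0024]
 [ 1.     -0.0004  0.0015]
 [ 0.0015  0.0024 -1.    ]] 0.2728334318273554
```

View pics/w4.png

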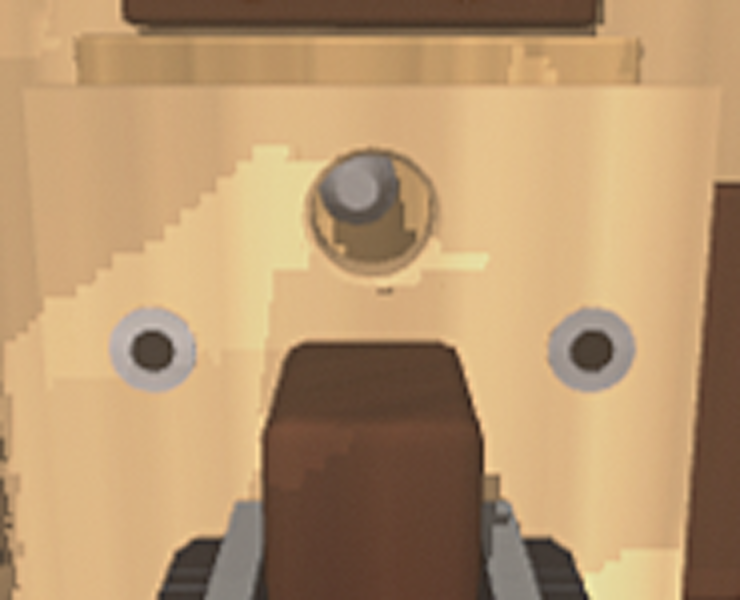

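The thick pin's tip at (358,189) is visible through the big hole, whose centre is (372,212). I'll compute the remaining offset.

```bash
python3 - <<'E'
from h import *
np.set_printoptions(precision=4,suppress=True)
w=bot.read_camera("wrist")
os=[bot.get_obs()]; print(os[0]["eef_pos"])
o=os[0]
f=lambda l:(np.array(l,float)+.5)/4-.5+[165,100]
Rm=Rq(o["tool_rot"]); T=lambda P:(np.atleast_2d(P)-o["eef_pos"])@Rm
pin=at(w,o,f([[358,189]]),.064); h=at(w,o,f([[372,212]]),o["eef_pos"][2]-.0062); b=at(w,o,f([[153,350],[592,350]]),o["eef_pos"][2]-.0062)
print("pin",pin,"hole",h,"need world shift",pin-h,"tool",T(pin)-T(h)); print("bush yaw",np.degrees(np.arctan2(*(b[1]-b[0])[1::-1])),T(b), T(h))
E
```

```text
[0.5899 0.2555 0.1094]
pin [[0.5886 0.3018 0.064 ]] hole [[0.5909 0.303  0.1032]] need world shift [[-0.0023 -0.0012 -0.0392]] tool [[-0.0013 -0.0024  0.0392]]
bush yaw -0.06483607278659165 [[ 0.0287 -0.0289  0.0062]
 [ 0.0287  0.0311  0.0063]] [[0.0475 0.0011 0.0063]]
```

Emit:
move_arm:
  commands: "0 -0.12 -0.23 0 0 0 0; 0 0 0 0.7 0 0 0; 0 0 0 0.6 0 0 0; 0 0 0 0 0 0 0; 0 0 0 0 0 0 0; 0 0 0 0 0 0 0; 0 0 0 0 0 0 0"

```text
t: 11.62
eef_pos: [0.5872, 0.254, 0.0953]
tool_rot: [0.0, 0.707, 0.707, 0.0]
contact_force: [-0.6, -0.0, -1.1]
gripper_width: 0.269
```

```bash
python3 - <<'E'
from h import *
np.set_printoptions(precision=4,suppress=True)
o=bot.get_obs(); w=bot.read_camera("wrist"); print(o["eef_pos"],Rq(o["tool_rot"])[:,1:].T)
im=w["img"][:,:,::-1]
a=cv2.resize(im[130:180,225:285],None,fx=12,fy=12,interpolation=cv2.INTER_CUBIC)
cv2.imwrite("pics/w5.png",a)
f=lambda P:((proj(w,o,P)+.5-[225,130])*12-.5)
print("pred hole",f(o["eef_pos"]+Rq(o["tool_rot"])@[.0475,.0011,.0062]),"pred pin",f([.5886,.3018,.064]))
E
```

```text
[0.5872 0.254  0.0953] [[ 1.     -0.0001  0.0002]
 [ 0.0002 -0.     -1.    ]]
pred hole [[398.0497 277.8662]] pred pin [[404.1255 208.6027]]
```

View pics/w5.png

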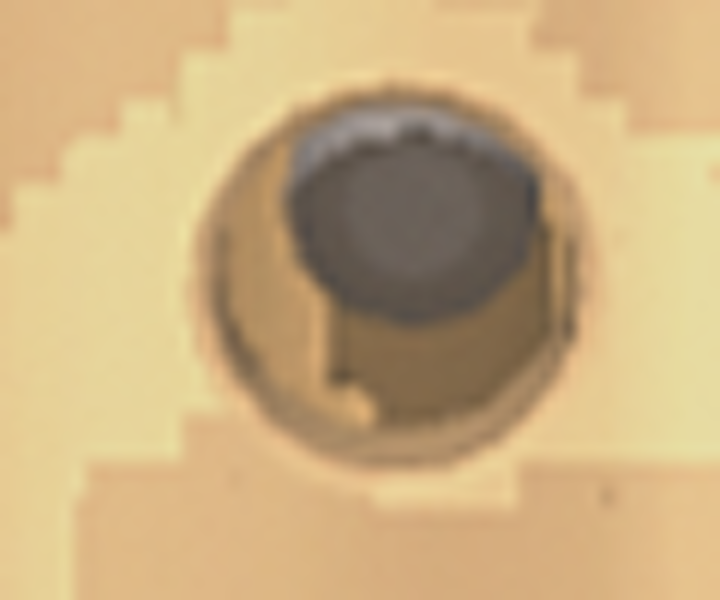

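The hole's centre is (397,277) and the pin's tip (413,215). By the projections that leaves 0.8 mm to go in +x and nothing in y. I'll correct and lower slowly.

Emit:
move_arm:
  commands: "0 0 0.08 0 0 0 0; 0 0 0 0.3 0 0 0; 0 0 0 0.4 0 0 0; 0 0 0 0.4 0 0 0; 0 0 0 0.4 0 0 0; 0 0 0 0.4 0 0 0; 0 0 0 0 0 0 0; 0 0 0 0 0 0 0"

```text
t: 12.33
eef_pos: [0.5876, 0.2539, 0.0759]
tool_rot: [-0.0, 0.707, 0.707, -0.0]
contact_force: [0.3, -0.0, -1.8]
gripper_width: 0.274
```

Emit:
move_arm:
  commands: "0 0 0 0.3 0 0 0; 0 0 0 0.4 0 0 0; 0 0 0 0.4 0 0 0; 0 0 0 0.3 0 0 0; 0 0 0 0 0 0 0; 0 0 0 0 0 0 0"

```text
t: 12.83
eef_pos: [0.5877, 0.254, 0.062]
tool_rot: [-0.0, 0.707, 0.707, -0.0]
contact_force: [0.1, 0.4, -1.6]
gripper_width: 0.272
```

Both pins are in with no side force. Down to contact.

Emit:
move_arm:
  commands: "0 0 0 0.2 0 0 0; 0 0 0 0.1 0 0 0; 0 0 0 0.1 0 0 0; 0 0 0 0 0 0 0; 0 0 0 0 0 0 0"

```text
t: 13.25
eef_pos: [0.5879, 0.254, 0.0583]
tool_rot: [0.0, 0.707, 0.707, 0.0]
contact_force: [0.3, 0.6, -2.7]
gripper_width: 0.268
```

Emit:
move_arm:
  commands: "0 0 0 0.1 0 0 0; 0 0 0 0 0 0 0; 0 0 0 0 0 0 0"

```text
t: 13.5
eef_pos: [0.5878, 0.254, 0.0582]
tool_rot: [-0.0, 0.707, 0.707, 0.0]
contact_force: [-3.0, -1.2, 6.2]
gripper_width: 0.274
```

The upward force of about 8 N at the expected height means it is seated. I'll release and rise.

Emit:
move_arm:
  commands: "0.6 0 0 0 0 0 0; 0.6 0 0 0 0 0 0; 0.6 0 0 0 0 0 0; 0.6 0 0 0 0 0 0; 0.6 0 0 -1 0 0 0; 0.6 0 0 -2 0 0 0; 0.6 0 0 -3 0 0 0; 0.6 0 0 -3.5 0 0 0; 0.6 0 0 -3.5 0 0 0; 0.6 0 0 0 0 0 0; 0.6 0 0 0 0 0 0"

```text
t: 14.42
eef_pos: [0.5894, 0.2545, 0.1905]
tool_rot: [0.001, 0.707, 0.707, 0.003]
contact_force: [-0.7, 1.1, -0.8]
gripper_width: 0.602
```

```bash
python3 - <<'E'
from h import *
o=bot.get_obs(); w=bot.read_camera("wrist"); print(o["eef_pos"],o["contact_force"])
cv2.imwrite("pics/w6.png",cv2.resize(w["img"][60:320,110:410,::-1],None,fx=2.3,fy=2.3,interpolation=cv2.INTER_CUBIC))
f=lambda P:((proj(w,o,P)+.5-[110,60])*2.3-.5).round()
print("pins at .064",f([[.589,.302,.064],[.589,.206,.064]]),"plate corners if flush",f([[.544,.319,.052],[.634,.319,.052],[.634,.189,.052],[.544,.189,.052]]))
c=bot.read_camera("side"); cv2.imwrite("pics/s3.png",cv2.resize(c["img"][90:290,190:380,::-1],None,fx=3,fy=3))
E
```

```text
[0.58944365 0.25450142 0.19048217] [-0.70732936  1.05992066 -0.82341563]
pins at .064 [[335. 177.]
 [336. 394.]] plate corners if flush [[228. 134.]
 [442. 133.]
 [431. 417.]
 [241. 417.]]
```

View pics/w6.png

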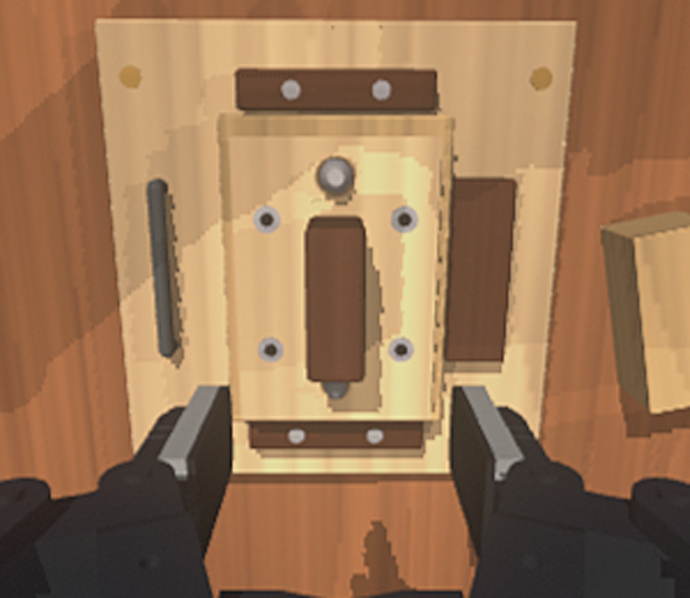

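View pics/s3.png

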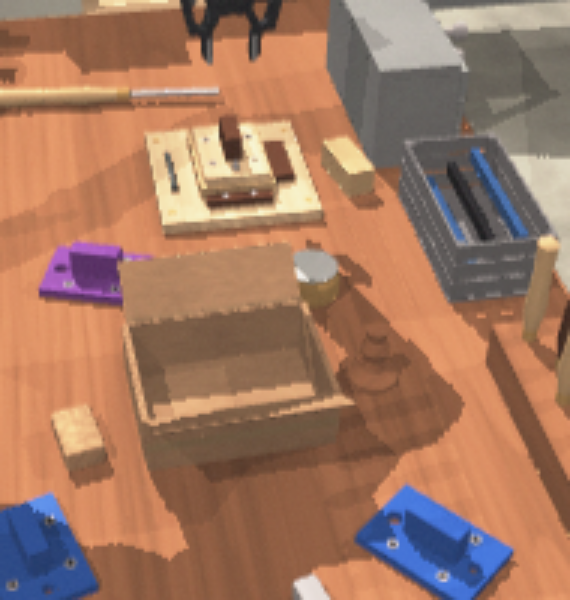

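The wrist picture shows both pins in their holes, the thick one at (335,177) and the thin one at (336,390). The plate's corners lie within about 3 px of the projection for a flush plate. The side picture shows the carton empty with its flaps out and the bystanders in place.

```bash
python3 -c "
from station import bot
print(bot.hand_in())"
```

```text
the job is handed in; nothing more can be done
None
```

The template is seated on the jig with both pins in their holes, the carton is open, and the job is handed in (arm finished at about 14.4 s). The hand-in reports no verdict.

- **Flaps:** I pushed both outward with the closed fingers. The wrist picture puts the right flap near its stop, about 2.5 rad. I judged the left one from the finger's travel and the side pictures. I did not measure either angle after lifting the template out.
- **Template:** I lifted it out by the handle and lined it up by sighting the thick pin through the big hole. It went down without side force until it met the blank at the expected height. Then I released it and rose clear.
- **Last checks:** The plate's corners lie within about 3 px of where a flush plate should appear. The bystanders I could see in the side picture had not moved. The mallet was mostly outside that crop, but the arm never went near it.
- **Disagreement:** From a distance, the pin spacing measured 97.9 mm against the nominal 96, and the pins looked turned 0.8° while the blank looked square. I trusted the blank and the close view, and the template fitted.

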